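# Lock the plaster model in its cam clamp

## Task

Two identical cam clamps lie on the worktop to the right of the steriliser; one has the plaster tooth model standing between its jaws. Clamp that model: turn that clamp's knob clockwise until the sprung roller drops into the notch of the cam and the jaw closes on the model, no further, and let go. Leave the model standing between the jaws, and leave the knob of the empty clamp as it is.

Things in the scene. Friction and masses are not known exactly. Their poses are not given: they have to be found in the camera images.
- knob_grip (a point): Centre of the black bar grip of the loaded clamp's knob, on its upright turning axis, 48 mm above the worktop; turns with it. x: along the bar to its end with a white line on top (over the cam's notch); z: up. Bar 50 long, 14 wide (y; pinch across), from 27 to 60 mm above the worktop. Below it the steel cam disc, 54 across, top at 24 mm: keep fingertips above 26 mm.
- clamp_knob (a joint): Turn of that knob in rad, growing clockwise seen from above; stops 0 and 2.0, start 0 to 0.45. At 1.20 the notch faces the roller and the bar lies along the clamp, white line towards the model. The roller sinks in from about 0.9 and climbs out again past 1.5; let go between 1.0 and 1.4 it springs to within 0.1 of 1.2. Turning takes under 0.1 Nm, forcing it on out of the notch 0.3 Nm.
- clamp_jaw (a joint): Travel in m of the steel roller and moving jaw (one sprung slide, 5 to 7 N) towards the knob: 0 with the roller on the cam's rim (open), about 0.007 when closed on the model. Clamp fixed to the worktop: base 182 x 66 x 12 mm; in line from the knob: roller, fixed jaw (54 to 62 mm from the knob's axis, top at 28 mm), model, moving jaw.
- model_center (a point): Centre of the plaster tooth model (cream, arch of teeth on a trimmed base, 48 x 60 x 29 mm), 14 mm above its underside; z up. It stands loose on the clamp's base, top 41 mm above the worktop, 60 mm side along the clamp, centre about 95 mm from the knob's axis before and 91 mm after clamping.
- spare_nose (a point): End of the bar grip, on the white line's side, of the identical empty clamp's knob: 25 mm from that knob's axis, 48 mm above the worktop; x runs along the bar, outwards, z up. To be left as it is.
There are look-alikes about, which are no part of the job. What is shaped like the part that bears model_center but purple is not meant.

How it is judged:
By the outcome, as a careful person would: the job done as asked, in the order asked, and still so for the second after the job is handed in, with the robot touching nothing.
It also fails if it takes over 38 s, if anything falls off the work surface, if the arm or the gripper's body presses on something with over 40 N, if the wrist force passes 120 N, or if a joint passes its speed limit or range.

## Robot

A 7-joint arm with a two-finger parallel gripper is mounted at the origin on a cart in front of the work surface, level with it; the furniture and walls round the work are solid. World frame = base frame: x ahead of the robot, y to its left, z up, the work surface at z = 0. Lengths are in m, angles in degrees, forces in N, time in s.
With the tool pointing down it reaches from about 0.425 to 0.875 m from the base axis. Payload 4.7 kg.
Tool frame: the origin (TCP) lies at the very end of the fingers, on their centre line; the grasp point (between the pads) lies arm.grip_depth behind it (arm.grip_depth is the distance from the TCP to the grasp point, in m); z points along the fingers, y is the line along which they close (so a half turn about z gives the same grasp; the last joint's range is limited). The gripper opens to 85 mm and grips with 20 to 120 N. Pads are 22 mm wide; open, the fingers measure 114 mm over their backs; the gripper's body (76 mm by 85 mm) begins 54 mm behind the grasp point. The pads swing forward as they close: fully open they stand 13 mm farther back than shut.
Start: joints at [-65.369, 18.392, -4.016, 83.108, 1.295, 78.541, -3.26], TCP at [0.263, 0.595, 0.231] pointing down, gripper open.
Joint ranges: [-163.93, 163.93], [-17.29, 119.83], [-79.2, 71.16], [3.27, 140.29], [-89.18, 269.18], [5.43, 117.66], [-154.24, 154.24]. Speed limits (degrees/s): [147.25, 147.25, 180, 180, 180, 180, 180].

## Interface

Orientations are given as [roll, pitch, yaw] about the fixed x, y, z axes, in that order (R = Rz(yaw) Ry(pitch) Rx(roll)).
In Python, from station import arm gives the robot as it stands. The module is installed in compiled form; this text tells all that it offers.
- The arm moves only by the tool send_rows, never from a script. Its argument "motion" is a list of rows, each an object of numbers: "ax", "ay", "az": the turn, a rotation vector about the world's x, y, z in rad; "dx", "dy", "dz": the shift along the world's x, y, z in m; "claw": the closure in counts, from 0 (fully open) to 255 (shut). In form: [{"ax": .., "ay": .., "az": .., "dx": .., "dy": .., "dz": .., "claw": ..}, ...]. A call has 1 to 8 rows; each row shifts and turns the commanded pose from where the row before left it; what a row does not reach is not made up. A row lasts 1/10 s, in which the tool goes at most 50 mm and 8.59 degrees, less where a joint would pass 70% of its speed; a pose out of reach is approached as far as the arm can. A call with a gripper value outside its range is refused whole. The fingers move at their own pace and stop on an object; "force" is the grip in N (left out, the last holds). Time passes only in rows, so rows that do not move let the fingers close. It gives the time, the measured TCP pose, the force, the opening and the grip force at its end, in the units of the state.
- arm.read_state(): the state, without advancing time (a new reading comes with each control period).
- arm.get_image(name): name is "scene" or "top"; returns (picture, depth): 420x560x3 uint8, red, green, blue; 420x560 float32, m along the optical axis (not along the pixel's ray), 0 where there is no reading.
- arm.get_calibration(name): a dict with "fx", "fy", "cx", "cy" (pixels), "position" and "orientation" of the camera in the world. Camera axes: x right, y down, z forward; pixel columns grow to the right and rows downward; lengths in m; the calibration is good to about 2 mm. A picture is of the moment at which its call begins. get_calibration takes no time and is no camera call.
- arm.job_done(): hands the job in; it is judged then, once.
The state is a dict: "time": time; "q": joint angles; "joint_vel": joint speeds; "joint_torque": joint torques, N m; "tcp_pos": TCP position; "orientation": TCP orientation; "contact_force": force on the tool from outside, world axes, zero at the start; "ft_torque": the same for the moment, N m; "opening": finger opening in m; "grip_force": force on a finger pad.
Only numpy, scipy, OpenCV 4.12 (cv2) and the standard library are available. Lean on these libraries where they do the work, as an engineer would, in place of code of your own. Each camera call takes 0.05 s, during which the arm holds its last target. There are 200 camera calls.

## Working session

There is one attempt and no reset: what is moved stays moved. The work goes in short steps, Python scripts to look and compute and a tool call to move; the robot and the scene stay as the last step left them, time stands still between calls to the robot, and variables do not carry over. Pictures are saved under pics/ and viewed, at most 10 in all, crops included, and the job is handed in when it is done.

Besides the shell and the picture viewer there is one more tool, called by a JSON object that holds its "fn" and its "kwargs", one argument or row to a line. send_rows: Moves the arm, as the interface text tells. Its arguments: {"type":"object","properties":{"motion":{"type":"array","items":{"type":"object","properties":{"ax":{"type":"number"},"ay":{"type":"number"},"az":{"type":"number"},"dx":{"type":"number"},"dy":{"type":"number"},"dz":{"type":"number"},"claw":{"type":"number"}}}},"force":{"type":"number"}},"required":["motion"]}

```bash
mkdir -p pics; cat > h.py <<'E'
import numpy as np,cv2
from scipy.spatial.transform import Rotation as R
from station import arm
def snap(n,f=None):
    p,d=arm.get_image(n); np.savez('pics/%s_last.npz'%n,p=p,d=d)
    if f: cv2.imwrite('pics/'+f,p[:,:,::-1])
    return p,d
def cam(n):
    c=arm.get_calibration(n); o=np.array(c['orientation'])
    r=R.from_euler('xyz',o,degrees=True).as_matrix() if o.size==3 else (o if o.shape==(3,3) else R.from_quat(o).as_matrix())
    return c,r,np.array(c['position'])
def ray(n,u,v,z):
    c,r,t=cam(n); w=r@np.array([(u-c['cx'])/c['fx'],(v-c['cy'])/c['fy'],1]); return t+w*(z-t[2])/w[2]
def cloud(n,d):
    c,r,t=cam(n); v,u=np.mgrid[:d.shape[0],:d.shape[1]]
    return np.stack([(u-c['cx'])/c['fx']*d,(v-c['cy'])/c['fy']*d,d],-1)@r.T+t
E
python3 - <<'E'
from h import *
for n in ('top','scene'):
    snap(n,n+'0.png'); print(arm.get_calibration(n))
print(arm.read_state(),arm.grip_depth)
E
```

```text
{'fx': 408.3865787816664, 'fy': 408.3865787816664, 'cx': 281.4085970510591, 'cy': 207.80350798238808, 'position': array([ 0.40144434, -0.37821633,  0.90031164]), 'orientation': array([-172.94555109,   -0.42980753,  -91.06055426])}
{'fx': 431.67902090637523, 'fy': 431.67902090637523, 'cx': 273.94765115480436, 'cy': 213.53498510734275, 'position': array([ 0.12563436, -0.02237655,  0.71405875]), 'orientation': array([-139.93550177,    0.46836156, -136.80919407])}
{'time': 0.1, 'q': array([-65.36735381,  18.43688365,  -4.01556011,  83.16997551,
         1.29494058,  78.53983573,  -3.26145667]), 'joint_vel': array([ 0.02030116, -0.1195764 , -0.02246858, -0.133928  ,  0.03678441,
       -0.09488488,  0.00538034]), 'joint_torque': array([-6.96526276e-04, -4.94879472e+01, -3.84563673e-01, -3.15207517e+01,
        1.29281741e-02,  7.45582598e-03,  5.72798896e-06]), 'tcp_pos': array([0.26240713, 0.59414133, 0.23029131]), 'orientation': array([-1.79898536e+02,  5.41754793e-03,  1.56175558e+02]), 'contact_force': array([ 0.06495224,  0.11792669, -0.32720349]), 'ft_torque': array([ 0.03114842, -0.03078242, -0.00435786]), 'grip_force': 0.0, 'opening': 0.08567247654235323} 0.0187
```

View pics/top0.png

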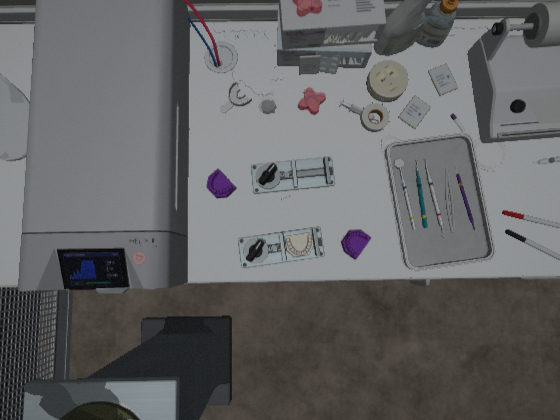

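View pics/scene0.png

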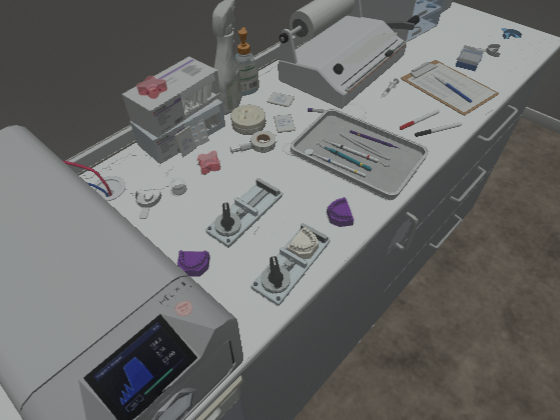

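The top view shows two clamps. The candidates are the upper one (knob about 267,175), which is empty, and the lower one (knob about 255,249), which has the cream model between its jaws at (299,246). The purple models at (221,184) and (355,243) are look-alikes. The lower clamp fits the description, so I'll confirm it in an enlarged crop and measure.

```bash
python3 - <<'E'
from h import *
p=np.load('pics/top_last.npz')['p'];d=np.load('pics/top_last.npz')['d']
c=cv2.resize(p[220:275,230:335],None,fx=7,fy=7,interpolation=cv2.INTER_CUBIC)
cv2.imwrite('pics/crop1.png',c[:,:,::-1])
W=cloud('top',d)
# bar top by colour+height
m=(p.max(2)<60)&(W[...,2]>.035)&(W[...,2]<.08); m[:225]=0;m[272:]=0;m[:,:235]=0;m[:,330:]=0
v,u=np.nonzero(m);print(len(u),u.min(),u.max(),v.min(),v.max(),np.median(W[m],0))
print(cv2.minAreaRect(np.c_[u,v].astype(np.float32)))
# cream
hsv=cv2.cvtColor(p,cv2.COLOR_RGB2HSV); k=(hsv[...,1]>40)&(hsv[...,0]<35)&(hsv[...,2]>100); k[:225]=0;k[275:]=0;k[:,:270]=0;k[:,:][:,330:]=0
v,u=np.nonzero(k);print(len(u),u.mean(),v.mean(),ray('top',u.mean(),v.mean(),.038))
print('knob approx',ray('top',255,249,.06),ray('top',267,176,.06))
# base plate: height 8-16mm
b=(W[...,2]>.007)&(W[...,2]<.07);b[:222]=0;b[278:]=0;b[:,:228]=0;b[:,335:]=0
X=W[b][:,:2].astype(np.float32);print(cv2.minAreaRect(X*1000), np.median(W[150:280,190:230][...,2]))
# steriliser front/right extents
s=(W[...,2]>.1);s[:,250:]=0;s[300:]=0; print('steri',W[s].min(0),W[s].max(0))
E
```

```text
149 246 263 240 260 [ 0.41728209 -0.32860581  0.05856313]
((254.6153564453125, 250.076904296875), (7.211102485656738, 23.852108001708984), 33.690067291259766)
0 nan nan [nan nan nan]
knob approx [ 0.42129986 -0.33082381  0.06      ] [ 0.57289209 -0.3575318   0.06      ]
((426.43060302734375, -384.04931640625), (65.79103088378906, 181.9846649169922), 7.12189245223999) -0.0003522464619047372
steri [ 0.34852256 -0.37821633  0.10007279] [0.94389789 0.08120605 0.90031164]<stdin>:12: RuntimeWarning: Mean of empty slice.
  ret = ret.dtype.type(ret / rcount)
```

View pics/crop1.png

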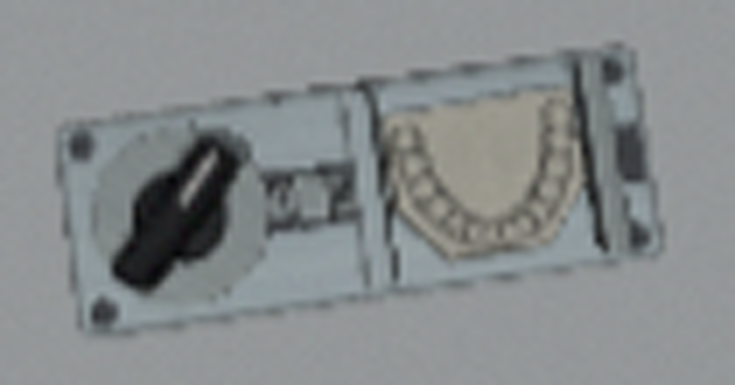

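The crop confirms it. The lower clamp holds the cream model, its bar runs from crop (130,280) to the white-line end at (225,150), and it needs about 46° clockwise. Next I'll measure the bar's angle and the steriliser, which is in the way.

```bash
python3 - <<'E'
from h import *
p=np.load('pics/top_last.npz')['p'];d=np.load('pics/top_last.npz')['d'];W=cloud('top',d)
m=(p.max(2)<75)&(W[...,2]>.05)&(W[...,2]<.08); m[:225]=0;m[272:]=0;m[:,:235]=0;m[:,330:]=0
X=W[m];print(len(X),cv2.minAreaRect((X[:,:2]*1000).astype(np.float32)))
def px(cu,cv):return ray('top',230+cu/7,220+cv/7,.06)[:2]
a,b=px(128,282),px(230,145);print(a,b,(a+b)/2,np.degrees(np.arctan2(*(b-a)[::-1])))
for v in (60,150,240,270,285):
  print(v,[(u,W[v,u].round(2).tolist()) for u in (60,120,180,186,192)])
d=np.load('pics/scene_last.npz')['d'];S=cloud('scene',d)
for n,C,dd in(('top',W,np.load('pics/top_last.npz')['d']),('scene',S,d)):
  k=(dd>0)&(C[...,2]>.1)&(C[...,1]>-.27)&(C[...,1]<.15)&(C[...,0]>.25)&(C[...,2]<.6)
  P=C[k];print(n,np.percentile(P,[.5,50,99.5],axis=0).round(3).tolist())
  for z in(.1,.2,.3,.4,.5):
    q=P[abs(P[:,2]-z)<.03]
    if len(q):print(z,len(q),q.min(0).round(3),q.max(0).round(3))
E
```

```text
150 ((419.7911071777344, -329.6084289550781), (13.81734561920166, 49.11599349975586), 54.40038299560547)
[ 0.39864239 -0.31689498] [ 0.43792641 -0.34711727] [ 0.4182844  -0.33200612] -37.572084355888435
60 [(60, [0.77, 0.02, 0.18]), (120, [0.77, -0.09, 0.19]), (180, [0.81, -0.18, 0.1]), (186, [0.84, -0.18, 0.05]), (192, [0.86, -0.19, -0.0])]
150 [(60, [0.6, 0.01, 0.19]), (120, [0.6, -0.1, 0.18]), (180, [0.62, -0.18, 0.09]), (186, [0.64, -0.18, 0.04]), (192, [0.65, -0.19, 0.0])]
240 [(60, [0.44, 0.0, 0.18]), (120, [0.44, -0.1, 0.19]), (180, [0.44, -0.18, 0.09]), (186, [0.44, -0.18, 0.03]), (192, [0.45, -0.19, -0.0])]
270 [(60, [0.39, 0.01, 0.17]), (120, [0.39, -0.1, 0.17]), (180, [0.38, -0.18, 0.08]), (186, [0.38, -0.18, 0.03]), (192, [0.38, -0.19, -0.0])]
285 [(60, [0.36, 0.01, 0.16]), (120, [0.36, -0.09, 0.16]), (180, [0.3, 0.05, -0.88]), (186, [0.3, 0.02, -0.89]), (192, [0.3, -0.01, -0.88])]
top [[0.356, -0.184, 0.106], [0.605, -0.066, 0.185], [0.889, 0.074, 0.189]]
0.1 1090 [ 0.349 -0.185  0.1  ] [ 0.944 -0.039  0.13 ]
0.2 39094 [ 0.354 -0.181  0.17 ] [0.9   0.079 0.191]
scene [[0.353, -0.267, 0.107], [0.521, -0.082, 0.186], [0.98, 0.074, 0.366]]
0.1 1398 [ 0.348 -0.27   0.1  ] [ 0.982 -0.018  0.13 ]
0.2 41821 [ 0.352 -0.27   0.17 ] [0.982 0.079 0.23 ]
0.3 1293 [ 0.973 -0.27   0.27 ] [ 0.982 -0.188  0.33 ]
0.4 205 [ 0.974 -0.27   0.37 ] [ 0.984 -0.238  0.391]
```

{"fn": "send_rows", "kwargs": {
  "motion": [
    {"dx":0.03,"dy":-0.037,"dz":0.012,"claw":0},
    {"dx":0.03,"dy":-0.037,"dz":0.012},
    {"dx":0.03,"dy":-0.037,"dz":0.012},
    {"dx":0.03,"dy":-0.037,"dz":0.012},
    {"dx":0.03,"dy":-0.037,"dz":0.012},
    {"dx":0.03,"dy":-0.037,"dz":0.012},
    {"dx":0.03,"dy":-0.037,"dz":0.012},
    {"dx":0.03,"dy":-0.037,"dz":0.0}
  ]
}}

```text
invalid input
```

{"fn": "send_rows", "kwargs": {
  "motion": [
    {"dx":0.006,"dy":-0.04},
    {"dx":0.006,"dy":-0.04},
    {"dx":0.006,"dy":-0.04},
    {"dx":0.006,"dy":-0.04},
    {"dx":0.006,"dy":-0.04},
    {"dx":0.006,"dy":-0.04},
    {"dx":0.006,"dy":-0.04},
    {"dx":0.006,"dy":-0.04}
  ]
}}

```text
invalid input
```

Both calls were refused, so each row probably has to carry all seven fields.

{"fn": "send_rows", "kwargs": {
  "motion": [
    {"ax":0,"ay":0,"az":0,"dx":0.03,"dy":-0.037,"dz":0.012,"claw":0},
    {"ax":0,"ay":0,"az":0,"dx":0.03,"dy":-0.037,"dz":0.012,"claw":0},
    {"ax":0,"ay":0,"az":0,"dx":0.03,"dy":-0.037,"dz":0.012,"claw":0},
    {"ax":0,"ay":0,"az":0,"dx":0.03,"dy":-0.037,"dz":0.012,"claw":0},
    {"ax":0,"ay":0,"az":0,"dx":0.03,"dy":-0.037,"dz":0.012,"claw":0},
    {"ax":0,"ay":0,"az":0,"dx":0.03,"dy":-0.037,"dz":0.012,"claw":0},
    {"ax":0,"ay":0,"az":0,"dx":0.03,"dy":-0.037,"dz":0,"claw":0},
    {"ax":0,"ay":0,"az":0,"dx":0.03,"dy":-0.037,"dz":0,"claw":0}
  ]
}}

```text
time: 0.9
tcp_pos: [0.5035, 0.297, 0.3037]
orientation: [180.0, 0.0, 156.2]
contact_force: [1.0, 0.7, -0.4]
opening: 0.0852
grip_force: 0.0
```

{"fn": "send_rows", "kwargs": {
  "motion": [
    {"ax":0,"ay":0,"az":0,"dx":0.006,"dy":-0.04,"dz":0,"claw":0},
    {"ax":0,"ay":0,"az":0,"dx":0.006,"dy":-0.04,"dz":0,"claw":0},
    {"ax":0,"ay":0,"az":0,"dx":0.006,"dy":-0.04,"dz":0,"claw":0},
    {"ax":0,"ay":0,"az":0,"dx":0.006,"dy":-0.04,"dz":0,"claw":0},
    {"ax":0,"ay":0,"az":0,"dx":0.006,"dy":-0.04,"dz":0,"claw":0},
    {"ax":0,"ay":0,"az":0,"dx":0.006,"dy":-0.04,"dz":0,"claw":0},
    {"ax":0,"ay":0,"az":0,"dx":0.006,"dy":-0.04,"dz":0,"claw":0},
    {"ax":0,"ay":0,"az":0,"dx":0.006,"dy":-0.04,"dz":0,"claw":0}
  ]
}}

```text
time: 1.7
tcp_pos: [0.5503, -0.023, 0.3031]
orientation: [180.0, -0.0, 156.2]
contact_force: [-0.1, 0.4, -0.7]
opening: 0.0854
grip_force: 0.0
```

{"fn": "send_rows", "kwargs": {
  "motion": [
    {"ax":0,"ay":0,"az":-0.026,"dx":-0.016,"dy":-0.038,"dz":0,"claw":0},
    {"ax":0,"ay":0,"az":-0.026,"dx":-0.016,"dy":-0.038,"dz":0,"claw":0},
    {"ax":0,"ay":0,"az":-0.026,"dx":-0.016,"dy":-0.038,"dz":0,"claw":0},
    {"ax":0,"ay":0,"az":-0.026,"dx":-0.016,"dy":-0.038,"dz":0,"claw":0},
    {"ax":0,"ay":0,"az":-0.026,"dx":-0.016,"dy":-0.038,"dz":0,"claw":0},
    {"ax":0,"ay":0,"az":-0.026,"dx":-0.016,"dy":-0.038,"dz":0,"claw":0},
    {"ax":0,"ay":0,"az":-0.026,"dx":-0.016,"dy":-0.038,"dz":0,"claw":0},
    {"ax":0,"ay":0,"az":-0.026,"dx":-0.016,"dy":-0.038,"dz":0,"claw":0}
  ]
}}

```text
time: 2.5
tcp_pos: [0.4215, -0.3266, 0.3031]
orientation: [180.0, -0.0, 144.2]
contact_force: [1.4, -1.5, 0.9]
opening: 0.0855
grip_force: 0.0
```

```bash
python3 -c "
from h import *
s=arm.read_state()
for k in('time','q','tcp_pos','orientation'):print(k,s[k])"
```

```text
time 2.5
q [-5.04784977  2.05858808 41.4814799  94.52182953 -1.40158514 83.94581977
 90.77448477]
tcp_pos [ 0.42151269 -0.32661017  0.30313079]
orientation [ 1.79969542e+02 -8.03923062e-03  1.44211157e+02]
```

{"fn": "send_rows", "kwargs": {
  "motion": [
    {"ax":0,"ay":0,"az":0,"dx":-0.002,"dy":-0.003,"dz":-0.03,"claw":0},
    {"ax":0,"ay":0,"az":0,"dx":0,"dy":0,"dz":-0.04,"claw":0},
    {"ax":0,"ay":0,"az":0,"dx":0,"dy":0,"dz":-0.04,"claw":0},
    {"ax":0,"ay":0,"az":0,"dx":0,"dy":0,"dz":-0.04,"claw":0},
    {"ax":0,"ay":0,"az":0,"dx":0,"dy":0,"dz":-0.04,"claw":0},
    {"ax":0,"ay":0,"az":0,"dx":0,"dy":0,"dz":-0.03,"claw":0},
    {"ax":0,"ay":0,"az":0,"dx":0,"dy":0,"dz":0,"claw":0}
  ]
}}

```text
time: 3.2
tcp_pos: [0.4173, -0.3261, 0.0791]
orientation: [-179.9, -0.5, 144.2]
contact_force: [-1.3, 0.1, 0.2]
opening: 0.0852
grip_force: 0.0
```

```bash
python3 - <<'E'
from h import *
p,d=snap('scene'); q,d=snap('top')
a=cv2.resize(p[180:320,200:360],(640,560),interpolation=cv2.INTER_CUBIC)
cv2.imwrite('pics/s1.png',a[:,:,::-1])
E
```

```text
(no output)
```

View pics/s1.png

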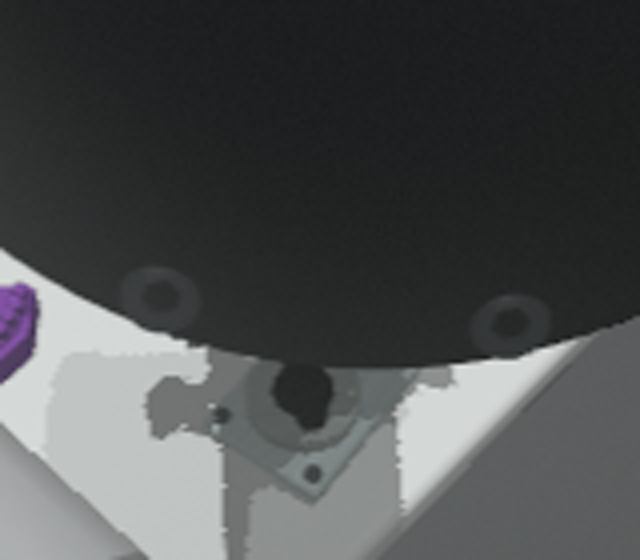

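The arm hides most of the scene view. Only the near end of the bar shows, at about crop (300,390), and it lies between where the fingers will go. I'll check that the pose has settled.

```bash
python3 -c "
from h import *
s=arm.read_state()
for k in('time','q','tcp_pos','orientation','contact_force'):print(k,s[k])"
```

```text
time 3.3
q [ -1.46550615  13.69135689  41.077343   110.72821879 -10.38223988
  59.31248388  98.39159549]
tcp_pos [ 0.42045236 -0.32854274  0.08366336]
orientation [-1.79969892e+02 -3.11919980e-02  1.44249616e+02]
contact_force [ 0.32449126 -0.43838775  0.7477522 ]
```

{"fn": "send_rows", "kwargs": {
  "motion": [
    {"ax":0,"ay":0,"az":0,"dx":-0.001,"dy":-0.002,"dz":-0.015,"claw":0},
    {"ax":0,"ay":0,"az":0,"dx":0,"dy":0,"dz":-0.015,"claw":0},
    {"ax":0,"ay":0,"az":0,"dx":0,"dy":0,"dz":-0.012,"claw":0},
    {"ax":0,"ay":0,"az":0,"dx":0,"dy":0,"dz":-0.008,"claw":0},
    {"ax":0,"ay":0,"az":0,"dx":0,"dy":0,"dz":0,"claw":0},
    {"ax":0,"ay":0,"az":0,"dx":0,"dy":0,"dz":0,"claw":0}
  ]
}}

```text
time: 3.9
tcp_pos: [0.4195, -0.3305, 0.0333]
orientation: [-180.0, -0.0, 144.3]
contact_force: [0.8, -0.0, 0.4]
opening: 0.0858
grip_force: 0.0
```

{"fn": "send_rows", "kwargs": {
  "force": 20,
  "motion": [
    {"ax":0,"ay":0,"az":0,"dx":0,"dy":0,"dz":0,"claw":150},
    {"ax":0,"ay":0,"az":0,"dx":0,"dy":0,"dz":0,"claw":255},
    {"ax":0,"ay":0,"az":0,"dx":0,"dy":0,"dz":0,"claw":255},
    {"ax":0,"ay":0,"az":0,"dx":0,"dy":0,"dz":0,"claw":255},
    {"ax":0,"ay":0,"az":0,"dx":0,"dy":0,"dz":0,"claw":255},
    {"ax":0,"ay":0,"az":0,"dx":0,"dy":0,"dz":0,"claw":255},
    {"ax":0,"ay":0,"az":0,"dx":0,"dy":0,"dz":0,"claw":255},
    {"ax":0,"ay":0,"az":0,"dx":0,"dy":0,"dz":0,"claw":255}
  ]
}}

```text
time: 4.7
tcp_pos: [0.4192, -0.3311, 0.0336]
orientation: [-180.0, 0.0, 144.2]
contact_force: [-3.0, -1.2, 4.1]
opening: 0.0134
grip_force: 23.7
```

```bash
python3 -c "
from h import *
s=arm.read_state()
for k in('time','q','tcp_pos','orientation','contact_force','ft_torque','opening','grip_force'):print(k,s[k])"
```

```text
time 4.7
q [  0.61314166  18.18556876  39.73463108 112.80988071 -14.26472267
  53.85353932 101.66519256]
tcp_pos [ 0.41921236 -0.33105393  0.03362751]
orientation [-1.79968178e+02  1.54833030e-02  1.44227997e+02]
contact_force [-3.03596417 -1.19719477  4.13757946]
ft_torque [-0.35205552  0.56066531  0.05793042]
opening 0.013380984664021316
grip_force 23.699474930763245
```

{"fn": "send_rows", "kwargs": {
  "motion": [
    {"ax":0,"ay":0,"az":-0.08,"dx":0,"dy":0,"dz":0,"claw":255},
    {"ax":0,"ay":0,"az":-0.08,"dx":0,"dy":0,"dz":0,"claw":255},
    {"ax":0,"ay":0,"az":-0.08,"dx":0,"dy":0,"dz":0,"claw":255},
    {"ax":0,"ay":0,"az":-0.08,"dx":0,"dy":0,"dz":0,"claw":255},
    {"ax":0,"ay":0,"az":-0.08,"dx":0,"dy":0,"dz":0,"claw":255},
    {"ax":0,"ay":0,"az":0,"dx":0,"dy":0,"dz":0,"claw":255}
  ]
}}

```text
time: 5.3
tcp_pos: [0.4189, -0.3313, 0.0336]
orientation: [-179.9, 0.0, 121.2]
contact_force: [-4.0, -1.9, 5.3]
opening: 0.0137
grip_force: 23.8
```

{"fn": "send_rows", "kwargs": {
  "motion": [
    {"ax":0,"ay":0,"az":-0.08,"dx":0,"dy":0,"dz":0,"claw":255},
    {"ax":0,"ay":0,"az":-0.08,"dx":0,"dy":0,"dz":0,"claw":255},
    {"ax":0,"ay":0,"az":-0.08,"dx":0,"dy":0,"dz":0,"claw":255},
    {"ax":0,"ay":0,"az":-0.08,"dx":0,"dy":0,"dz":0,"claw":255},
    {"ax":0,"ay":0,"az":-0.08,"dx":0,"dy":0,"dz":0,"claw":255},
    {"ax":0,"ay":0,"az":-0.02,"dx":0,"dy":0,"dz":0,"claw":255},
    {"ax":0,"ay":0,"az":0,"dx":0,"dy":0,"dz":0,"claw":255},
    {"ax":0,"ay":0,"az":0,"dx":0,"dy":0,"dz":0,"claw":255}
  ]
}}

```text
time: 6.1
tcp_pos: [0.4186, -0.3316, 0.0336]
orientation: [-179.9, 0.1, 97.3]
contact_force: [-5.1, -2.5, 5.5]
opening: 0.0137
grip_force: 23.9
```

```bash
python3 -c "
from h import *
s=arm.read_state()
for k in('time','q','tcp_pos','orientation','contact_force','ft_torque','opening','grip_force'):print(k,s[k])"
```

```text
time 6.1
q [ -6.8178223   20.52388553  48.88583476 113.03097866 -18.79237375
  54.62729505  58.61215482]
tcp_pos [ 0.41858236 -0.33156753  0.03362437]
orientation [-1.79940275e+02  6.37689533e-02  9.72706045e+01]
contact_force [-5.06913281 -2.51741299  5.47415026]
ft_torque [-0.55112113  0.86693659 -0.03114181]
opening 0.013710877777351176
grip_force 23.900703191757202
```

{"fn": "send_rows", "kwargs": {
  "motion": [
    {"ax":0,"ay":0,"az":0,"dx":0,"dy":0,"dz":0,"claw":0},
    {"ax":0,"ay":0,"az":0,"dx":0,"dy":0,"dz":0,"claw":0},
    {"ax":0,"ay":0,"az":0,"dx":0,"dy":0,"dz":0,"claw":0},
    {"ax":0,"ay":0,"az":0,"dx":0,"dy":0,"dz":0,"claw":0},
    {"ax":0,"ay":0,"az":0,"dx":0,"dy":0,"dz":0,"claw":0},
    {"ax":0,"ay":0,"az":0,"dx":0,"dy":0,"dz":0.02,"claw":0},
    {"ax":0,"ay":0,"az":0,"dx":0,"dy":0,"dz":0.03,"claw":0},
    {"ax":0,"ay":0,"az":0,"dx":0,"dy":0,"dz":0.04,"claw":0}
  ]
}}

```text
time: 6.9
tcp_pos: [0.4184, -0.3295, 0.123]
orientation: [-179.8, -0.1, 97.3]
contact_force: [0.4, 0.2, 0.8]
opening: 0.0853
grip_force: 0.0
```

{"fn": "send_rows", "kwargs": {
  "motion": [
    {"ax":0,"ay":0,"az":0,"dx":0,"dy":0,"dz":0.04,"claw":0},
    {"ax":0,"ay":0,"az":0,"dx":0,"dy":0,"dz":0.04,"claw":0},
    {"ax":0,"ay":0,"az":0,"dx":0,"dy":0,"dz":0.04,"claw":0},
    {"ax":0,"ay":0,"az":0,"dx":0,"dy":0,"dz":0.04,"claw":0},
    {"ax":0,"ay":0,"az":0,"dx":0.02,"dy":0.04,"dz":0.02,"claw":0},
    {"ax":0,"ay":0,"az":0,"dx":0.02,"dy":0.04,"dz":0,"claw":0},
    {"ax":0,"ay":0,"az":0,"dx":0.02,"dy":0.04,"dz":0,"claw":0},
    {"ax":0,"ay":0,"az":0,"dx":0.02,"dy":0.04,"dz":0,"claw":0}
  ]
}}

```text
time: 7.7
tcp_pos: [0.5002, -0.1687, 0.3038]
orientation: [179.9, -0.0, 97.3]
contact_force: [0.2, 0.2, -0.1]
opening: 0.0855
grip_force: 0.0
```

{"fn": "send_rows", "kwargs": {
  "motion": [
    {"ax":0,"ay":0,"az":0,"dx":0.01,"dy":0.045,"dz":0,"claw":0},
    {"ax":0,"ay":0,"az":0,"dx":0.01,"dy":0.045,"dz":0,"claw":0},
    {"ax":0,"ay":0,"az":0,"dx":0.01,"dy":0.045,"dz":0,"claw":0},
    {"ax":0,"ay":0,"az":0,"dx":0.01,"dy":0.045,"dz":0,"claw":0},
    {"ax":0,"ay":0,"az":0,"dx":0,"dy":0.045,"dz":0,"claw":0},
    {"ax":0,"ay":0,"az":0,"dx":0,"dy":0.045,"dz":0,"claw":0},
    {"ax":0,"ay":0,"az":0,"dx":0,"dy":0,"dz":0,"claw":0},
    {"ax":0,"ay":0,"az":0,"dx":0,"dy":0,"dz":0,"claw":0}
  ]
}}

```text
time: 8.5
tcp_pos: [0.5393, 0.1008, 0.3029]
orientation: [-180.0, 0.0, 97.5]
contact_force: [-0.1, 0.8, -0.6]
opening: 0.085
grip_force: 0.0
```

```bash
python3 - <<'E'
from h import *
p,d=snap('top')
a=cv2.resize(p[150:280,200:370],(748,572),interpolation=cv2.INTER_CUBIC)
cv2.imwrite('pics/t2.png',a[:,:,::-1]);print(arm.read_state()['time'])
E
```

```text
8.55
```

View pics/t2.png

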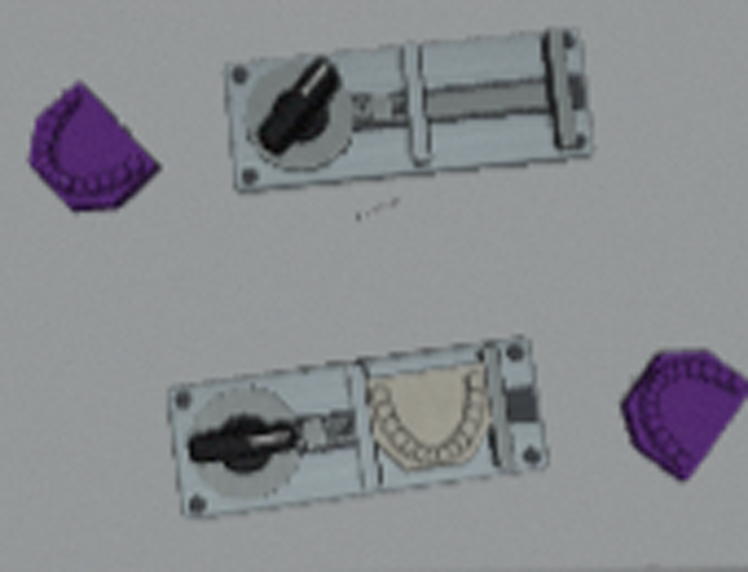

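The bar now lies along the clamp with its white line at about (270,438), facing the model. The moving jaw, at about (498,410), has closed on the model, which is still standing. The empty clamp's knob, at about (300,105), hasn't moved.

```bash
python3 -c "
from station import arm
print(arm.job_done())"
```

```text
the job is handed in; nothing more can be done
None
```

The tooth model is clamped: I turned the loaded clamp's knob about 47° clockwise into the notch and let go, the final picture shows the jaw closed on the model, and I handed the job in at about 8.6 s with the empty clamp left as it was.

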